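Thread the light wooden napkin ring onto its rack and cap the bar

TASK

Put the wooden napkin rings away: thread the loose light-wood ring onto the rack's horizontal bar, where the dark one already hangs, then push the black end cap fully home over the end of the bar. Let both hang freely on the bar, and leave the blue ring where it is.

Things in the scene. Friction and masses are not known exactly. Their poses are not given: they have to be found in the camera images.
- bar_tip (a point): Centre of the free end of the fixed rack's bar: level, square, 12 x 12 mm, aluminium, centre 90 mm above the worktop. x points along the bar to the dark steel post, 130 mm from the tip and 29 mm higher than the bar's centre; z is up. Foot 180 x 80 x 14 mm below. A dark wooden ring, sized like the light one, hangs loose on the bar, its centre 111 mm from the tip.
- ring_light_center (a point): Centre (of the hole too) of the light-wood napkin ring: a square block 50 x 50 mm (y, z), 25 mm thick along x, with a square 32 x 32 mm hole right through along x (walls 9 mm). It stands on a flat side on the worktop, hole level, centre 25 mm up; z is up. 30 to 65 g.
- cap_center (a point): Centre of the black end cap: a square block 44 x 44 mm (y, z), 36 mm long along x, standing on a flat side, centre 22 mm up; z is up. A blind square hole 30 x 30 mm, 29 mm deep, opens at its +x end, facing away from the robot at the start; a small brass knob sticks out 8 mm at the closed -x end. Fully home, its centre is 11 mm inside the bar's tip. 50 g.
- ring_blue_center (a point): Centre of a blue painted napkin ring of the same size as the light one, standing the same way; not to be used. Nearby, a tall fixed tap rises behind the sink, in the middle of the worktop, and its spout reaches out over the basin: when moving between left and right, keep to the robot's side, over the front edge of the worktop (x below 0.5 m).
There are look-alikes about, which are no part of the job. Of the things shaped like the part that bears ring_light_center, the wooden one is meant.

How it is judged:
By the outcome, as a careful person would: the job done as asked, in the order asked, and still so for the second after the job is handed in, with the robot touching nothing.
It also fails if it takes over 64 s, if anything falls off the work surface, if the arm or the gripper's body presses on something with over 40 N, if the wrist force passes 120 N, or if a joint passes its speed limit or range.

ROBOT

A 7-joint arm with a two-finger parallel gripper is mounted at the origin on a cart in front of the work surface, level with it; the furniture and walls round the work are solid. World frame = base frame: x ahead of the robot, y to its left, z up, the work surface at z = 0. Lengths are in m, angles in rad, forces in N, time in s.
With the tool pointing down it reaches from about 0.425 to 0.925 m from the base axis. Payload 6.8 kg.
Tool frame: the origin (TCP) lies at the very end of the fingers, on their centre line; the grasp point (between the pads) lies 19 mm behind it (r.grip_depth is the distance from the TCP to the grasp point, in m); z points along the fingers, y is the direction in which the jaws open and shut (so a half turn about z gives the same grasp; the last joint's range is limited). The gripper opens to 85 mm and grips with 20 to 120 N. Pads are 22 mm wide; open, the fingers measure 114 mm over their backs; the gripper's body (76 mm by 85 mm) begins 54 mm behind the grasp point. The pads swing forward as they close: fully open they stand 13 mm farther back than shut.
Start: joints at [1.141, 0.477, 0.022, 1.555, -0.011, 1.109, -0.083], TCP at [0.213, -0.64, 0.231] pointing down, gripper open.
Joint ranges: [-2.96, 2.96], [-0.34, 2.1], [-1.41, 1.46], [0.24, 2.44], [-1.37, 4.51], [0.17, 1.92], [-2.96, 2.96]. Speed limits (rad/s): [2.39, 2.39, 3.14, 3.14, 3.14, 3.14, 3.14].

INTERFACE

Orientations are given as a rotation vector (axis times angle).
In Python, from bench import r, grab_frame gives the robot as it stands. The module is installed in compiled form; this text tells all that it offers.
- The arm moves only by the tool play_rows, never from a script. Its argument "increments" is a list of rows, each a list of 7 numbers: the shift along the tool's x, y, z in mm, then the turn, a rotation vector about the tool's x, y, z in rad, then the closure in counts, from 0 (fully open) to 255 (shut). In form: [[tx, ty, tz, rx, ry, rz, claw], ...]. A call has 1 to 5 rows; each row shifts and turns the pose as measured when the row begins, along the tool's axes as they then stand; what a row does not reach is not made up. A row lasts 1/10 s, in which the tool goes at most 50 mm and 8.59 degrees, less where a joint would pass 70% of its speed; a pose out of reach is approached as far as the arm can. A call is refused whole if a number of a shift passes 50 or a number of a turn 0.15, either way. A call with a gripper value outside its range is refused whole. The fingers move at their own pace and stop on an object; "force" is the grip in N (left out, the last holds). Time passes only in rows, so rows that do not move let the fingers close. It gives the time, the measured TCP pose, the force and the opening at its end, in the units of the state.
- r.get_obs(): the state, without advancing time (a new reading comes with each control period).
- grab_frame(name): name is "side" or "top"; returns a dict with "color" (400x640x3 uint8, blue, green, red), "depth" (400x640 float32, m along the optical axis (not along the pixel's ray), 0 where there is no reading), "K" (3x3 intrinsics, pixels), "T" (4x4, takes a point from camera to world coordinates). Camera axes: x right, y up, looking along -z (the intrinsics and any distortion apply to the point x, -y, -z); pixel columns grow to the right and rows downward; lengths in m; the calibration is good to about 2 mm. A picture is of the moment at which its call begins.
- r.hand_in(): hands the job in, once; it reports no verdict.
The state is a dict: "clock": time; "joints": joint angles; "qvel": joint speeds; "tau": joint torques, N m; "tcp_pos": TCP position; "orientation": TCP orientation; "contact_force": force on the tool from outside, world axes, zero at the start; "moment": the same for the moment, N m; "grip_width": finger opening in m.
Only numpy, scipy, OpenCV 4.12 (cv2) and the standard library are available. Lean on these libraries where they do the work, as an engineer would, in place of code of your own. Each camera call takes 0.05 s, during which the arm holds its last target.

## Working session

There is one attempt and no reset: what is moved stays moved. The work goes in short steps, Python scripts to look and compute and a tool call to move; the robot and the scene stay as the last step left them, time stands still between calls to the robot, and variables do not carry over. Pictures are saved under pics/ and viewed, and the job is handed in when it is done.

Besides the shell and the picture viewer there is one more tool, called by a JSON object that holds its "fn" and its "kwargs", one argument or row to a line. play_rows: Moves the arm, as the interface text tells. Its arguments: {"type":"object","properties":{"increments":{"type":"array","items":{"type":"array","items":{"type":"number"}}},"force":{"type":"number"}},"required":["increments"]}

```bash
mkdir -p pics; ls
python3 - <<'E'
from bench import r, grab_frame
import cv2, numpy as np, pickle
print(r.get_obs())
d={}
for n in("side","top"):
    f=grab_frame(n); d[n]=f; cv2.imwrite(f"pics/{n}0.png",f["color"]); print(n,f["K"],f["T"].round(4), f.keys())
pickle.dump(d,open("f0.pkl","wb"))
E
```

```text
pics
{'clock': 0.0, 'joints': array([ 1.14092257,  0.47778023,  0.02235645,  1.55648318, -0.01151083,
        1.10926211, -0.08311643]), 'qvel': array([-1.47568763e-03,  1.53312130e-03, -4.10040034e-04,  1.98834686e-03,
       -1.90148451e-03, -2.69649713e-05, -1.66546195e-04]), 'tau': array([ 7.39846146e-04, -5.96453047e+01,  1.60787232e+00, -2.81203526e+01,
        1.23834264e-02,  9.31803079e-03,  4.00216948e-06]), 'tcp_pos': array([ 0.21325846, -0.63979783,  0.23032595]), 'orientation': array([-3.09929184e+00, -5.02959134e-01,  6.56750761e-04]), 'contact_force': array([ 0.20809057, -0.29898562,  0.08268245]), 'moment': array([-0.00788675, -0.04585976, -0.00040772]), 'grip_width': 0.08497417914355955}
side [[466.74370086   0.         312.15953084]
 [  0.         466.74370086 202.84234878]
 [  0.           0.           1.        ]] [[-0.8705  0.2989 -0.3911  0.0061]
 [-0.4921 -0.5091  0.7062  0.8343]
 [ 0.012   0.8071  0.5902  0.7991]
 [ 0.      0.      0.      1.    ]] dict_keys(['color', 'depth', 'K', 'T'])
top [[396.53116183   0.         315.3227351 ]
 [  0.         396.53116183 201.24979741]
 [  0.           0.           1.        ]] [[ 0.0041  0.9769 -0.2137  0.2608]
 [-1.      0.0029 -0.0059 -0.0125]
 [-0.0052  0.2137  0.9769  1.0876]
 [ 0.      0.      0.      1.    ]] dict_keys(['color', 'depth', 'K', 'T'])
```

View pics/side0.png

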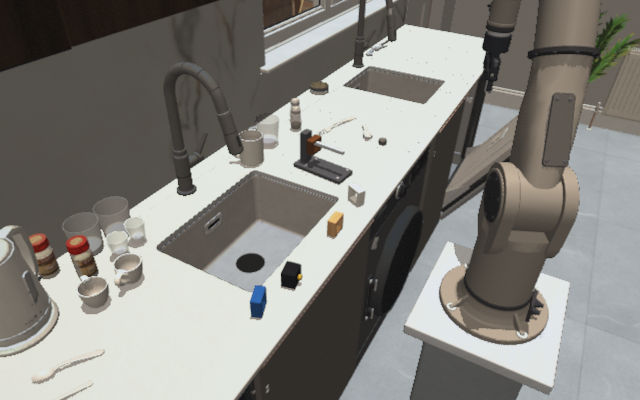

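View pics/top0.png

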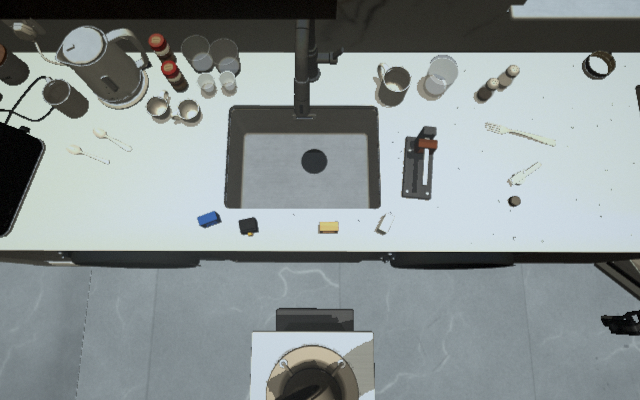

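Run:
```python
import cv2, numpy as np, pickle
d=pickle.load(open("f0.pkl","rb"))
t=d["top"]["color"]; s=d["side"]["color"]
a=cv2.resize(t[110:260,190:450],(780,450),interpolation=cv2.INTER_CUBIC)
cv2.imwrite("pics/topcrop.png",a)
a=cv2.resize(s[120:320,235:405],None,fx=3,fy=3,interpolation=cv2.INTER_CUBIC)
cv2.imwrite("pics/sidecrop.png",a)
```

```text
(no output)
```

View pics/topcrop.png

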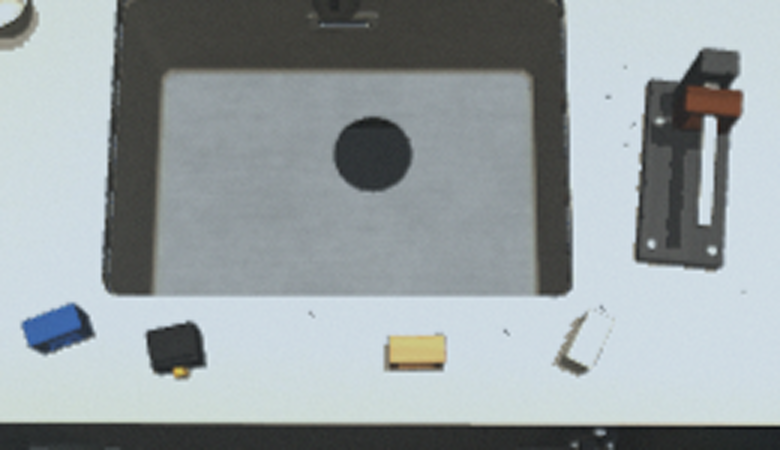

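View pics/sidecrop.png

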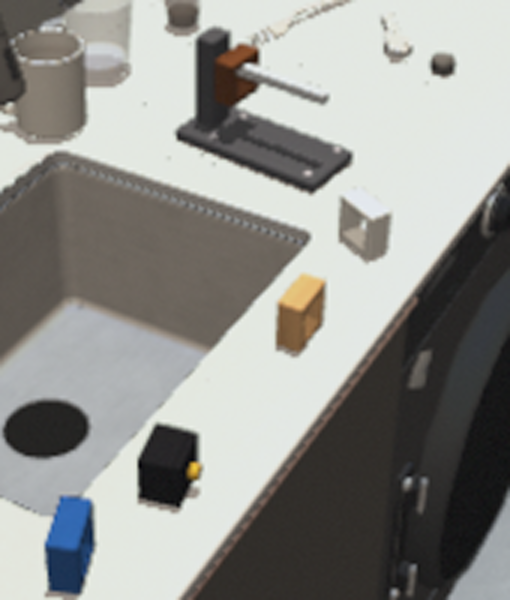

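```bash
cat > h.py <<'E'
import cv2, numpy as np, pickle
def ray(f,uv):
    K,T=f["K"],f["T"]; uv=np.atleast_2d(uv).astype(float)
    d=np.c_[(uv[:,0]-K[0,2])/K[0,0],-(uv[:,1]-K[1,2])/K[1,1],-np.ones(len(uv))]
    return T[:3,3], d@T[:3,:3].T
def onz(f,uv,z):
    o,d=ray(f,uv); return o+d*((z-o[2])/d[:,2])[:,None]
def dep(f):
    h,w=f["depth"].shape; u,v=np.meshgrid(np.arange(w),np.arange(h))
    o,d=ray(f,np.c_[u.ravel(),v.ravel()]); P=o+d*f["depth"].ravel()[:,None]
    return P.reshape(h,w,3), f["depth"]>0
def proj(f,P):
    T,K=f["T"],f["K"]; c=(np.atleast_2d(P)-T[:3,3])@T[:3,:3]
    return np.c_[K[0,0]*c[:,0]/-c[:,2]+K[0,2], K[1,1]*-c[:,1]/-c[:,2]+K[1,2]]
E
python3 - <<'E'
from h import *
d=pickle.load(open("f0.pkl","rb"))
np.set_printoptions(precision=4,suppress=True)
boxes={"ring":((310,210,350,245),(275,210,350,245) ),"cap":((232,210,268,245),None),"bar":((400,120,440,205),None)}
for n in("top","side"):
    f=d[n];P,ok=dep(f)
    hsv=cv2.cvtColor(f["color"],cv2.COLOR_BGR2HSV)
    # table depth check
    m=ok&(abs(P[...,2])<.02)&(P[...,0]>.48)&(P[...,0]<.6)&(abs(P[...,1])<.3)
    print(n,"table z med",np.median(P[...,2][m]))
    for nm,cx,zl,zh in(("ring",(310,350,210,245) if n=="top" else (322,348,208,240),.042,.058),
                    ("cap",(232,268,210,245) if n=="top" else (278,306,258,292),.036,.052),
                    ("bar",(400,440,120,205) if n=="top" else (290,355,125,185),.085,.105)):
        M=np.zeros(ok.shape,bool);M[cx[2]:cx[3],cx[0]:cx[1]]=1
        M&=ok&(P[...,2]>zl)&(P[...,2]<zh)
        if nm=="bar": M&=hsv[...,1]<60
        if nm=="bar": M&=hsv[...,2]>90
        p=P[M]; 
        print(n,nm,M.sum(),p.mean(0),p.min(0),p.max(0))
        r_=cv2.minAreaRect((p[:,:2]*1000).astype(np.float32)); print("   rect mm",r_)
        cv2.imwrite(f"pics/m_{n}_{nm}.png",M.astype(np.uint8)*255)
E
```

```text
top table z med -0.00011612472299105114
top ring 181 [ 0.4202 -0.042   0.0487] [ 0.4078 -0.0667  0.0421] [ 0.4323 -0.0188  0.0542]
   rect mm ((420.0620422363281, -42.7724494934082), (24.492008209228516, 47.92441177368164), 0.19706538319587708)
top cap 224 [0.4238 0.1748 0.043 ] [0.4034 0.1508 0.0364] [0.4457 0.1978 0.048 ]
   rect mm ((424.147705078125, 175.3099365234375), (36.33359909057617, 43.939918518066406), 12.857402801513672)
top bar 215 [ 0.5777 -0.2943  0.0949] [ 0.522  -0.3259  0.0866] [ 0.6745 -0.2827  0.1039]
   rect mm ((597.69482421875, -304.9084167480469), (39.18321228027344, 152.2447052001953), 87.89945983886719)
side table z med 0.0002845689769841453
side ring 138 [ 0.419  -0.0376  0.0493] [ 0.4077 -0.0659  0.0426] [ 0.4329 -0.0137  0.0534]
   rect mm ((420.3121643066406, -39.76569366455078), (25.123781204223633, 52.12290573120117), 0.22555039823055267)
side cap 247 [0.4223 0.1788 0.0432] [0.4029 0.1493 0.0361] [0.4449 0.2015 0.0489]
   rect mm ((423.8493347167969, 175.8563232421875), (35.46265411376953, 47.778343200683594), 13.412287712097168)
side bar 160 [ 0.5753 -0.2932  0.0931] [ 0.5211 -0.3294  0.0851] [ 0.6514 -0.2809  0.1043]
   rect mm ((587.2493286132812, -298.90020751953125), (31.45053482055664, 133.07167053222656), 74.03115844726562)
```

Run:
```python
from h import *
d=pickle.load(open("f0.pkl","rb"))
np.set_printoptions(precision=4,suppress=True)
for n,cx in(("top",(400,440,135,205)),("side",(290,355,125,185))):
    f=d[n];P,ok=dep(f);hsv=cv2.cvtColor(f["color"],cv2.COLOR_BGR2HSV)
    M=np.zeros(ok.shape,bool);M[cx[2]:cx[3],cx[0]:cx[1]]=1
    B=M&ok&(P[...,2]>.080)&(P[...,2]<.11)&(hsv[...,1]<60)&(hsv[...,2]>110)&(P[...,0]<.62)
    v,u=np.nonzero(B); 
    q=P[B]; 
    l=cv2.fitLine((q[:,:2]).astype(np.float32),cv2.DIST_HUBER,0,1e-4,1e-4).ravel()
    print(n,"depth line",l,"deg",np.degrees(np.arctan(l[1]/l[0])),"x min",np.percentile(q[:,0],[0,2,98]))
    q=onz(f,np.c_[u,v],.096); l=cv2.fitLine(q[:,:2].astype(np.float32),cv2.DIST_HUBER,0,1e-4,1e-4).ravel()
    print("  plane line",l,"deg",np.degrees(np.arctan(l[1]/l[0])),q.min(0),q.max(0))
    F=M&ok&(P[...,2]>.008)&(P[...,2]<.022)&(hsv[...,2]<120)
    F=cv2.morphologyEx(F.astype(np.uint8),cv2.MORPH_OPEN,np.ones((2,2)))>0
    print("foot",cv2.minAreaRect((P[F][:,:2]*1000).astype(np.float32)))
f=d["top"];print(proj(f,[[.522,-.285,.096],[.63,-.29,.096]]))
```

```text
top depth line [ 0.993  -0.1185  0.5762 -0.2933] deg -6.8053484 x min [0.5238 0.5259 0.6185]
  plane line [ 0.9919 -0.1272  0.5758 -0.293 ] deg -7.305763 [ 0.5241 -0.3236  0.096 ] [ 0.6222 -0.2817  0.096 ]
foot ((438.3725280761719, -205.3632049560547), (143.03268432617188, 504.5218505859375), 58.465667724609375)
side depth line [ 0.9948 -0.1017  0.5612 -0.2897] deg -5.8365645 x min [0.5211 0.5227 0.6177]
  plane line [ 0.9763 -0.2163  0.5673 -0.2864] deg -12.490851 [ 0.5141 -0.3342  0.096 ] [ 0.6247 -0.2669  0.096 ]
foot ((335.6028137207031, 125.3348388671875), (185.28366088867188, 1552.6239013671875), 31.7349910736084)
[[423.3633 184.7836]
 [423.0464 145.1548]]
```

Run:
```python
from h import *
d=pickle.load(open("f0.pkl","rb"))
np.set_printoptions(precision=4,suppress=True)
f=d["top"];P,ok=dep(f);hsv=cv2.cvtColor(f["color"],cv2.COLOR_BGR2HSV)
box=(P[...,0]>.48)&(P[...,0]<.72)&(P[...,1]>-.36)&(P[...,1]<-.22)&ok
F=box&(P[...,2]>.007)&(P[...,2]<.022)
rr=cv2.minAreaRect((P[F][:,:2]*1000).astype(np.float32));print("foot",rr,F.sum())
bar=box&(P[...,2]>.086)&(P[...,2]<.105)&(P[...,0]<.615)&(hsv[...,2]>150)
v,u=np.nonzero(bar);print("bar n",len(u))
for row in range(140,190,3):
    c=u[v==row]
    if len(c): print(row,c.min(),c.max(),onz(f,[[c.mean(),row]],.096)[0,:2])
q=onz(f,np.c_[u,v],.096);k=abs(q[:,1]+.29)<.02
l=cv2.fitLine(q[k][:,:2].astype(np.float32),cv2.DIST_HUBER,0,1e-4,1e-4).ravel();print(l,np.degrees(np.arctan(l[1]/l[0])))
print("knob/hole ring side view crop")
```

```text
foot ((595.821044921875, -296.1531982421875), (80.64034271240234, 180.950439453125), 83.65027618408203) 1252
bar n 150
152 425 428 [ 0.611 -0.298]
155 424 428 [ 0.6027 -0.2963]
158 424 428 [ 0.5945 -0.2958]
161 424 427 [ 0.5863 -0.294 ]
164 424 427 [ 0.5781 -0.2936]
167 424 427 [ 0.5699 -0.2931]
170 424 427 [ 0.5617 -0.2927]
173 423 427 [ 0.5536 -0.291 ]
176 423 427 [ 0.5455 -0.2905]
179 423 426 [ 0.5375 -0.2888]
182 423 426 [ 0.5294 -0.2883]
[ 0.9934 -0.1144  0.5687 -0.2928] -6.570494
knob/hole ring side view crop
```

```bash
cat > go.py <<'E'
import sys, numpy as np
from bench import r
from scipy.spatial.transform import Rotation as R
np.set_printoptions(precision=4,suppress=True)
def tgtR(yaw,tilt=0): # tool x at yaw, down; tilt>0: fingers point back toward robot
    return R.from_euler('z',yaw)*R.from_euler('x',np.pi)*R.from_euler('y',tilt)
def main(x,y,z,yaw,tilt=0,step=48,rs=.14):
    o=r.get_obs(); p=np.array(o["tcp_pos"]); q=R.from_rotvec(o["orientation"])
    print("t",o["clock"],"tcp",p,"F",o["contact_force"],"w",o["grip_width"], "toolx",q.as_matrix()[:,0],"toolz",q.as_matrix()[:,2],"q",o["joints"])
    T=np.array([x,y,z]); 
    for i in range(30):
        dp=(T-p)*1000; rv=(q.inv()*tgtR(yaw,tilt)).as_rotvec()
        if np.linalg.norm(dp)<.3 and np.linalg.norm(rv)<.003: break
        n=np.linalg.norm(dp); dp=dp*min(1,step/max(n,1e-9))
        a=np.linalg.norm(rv); rv=rv*min(1,rs/max(a,1e-9))
        t=q.inv().apply(dp); print(i,t.round(1),rv.round(3))
        p=p+dp/1000; q=q*R.from_rotvec(rv)
main(*map(float,sys.argv[1:]))
E
python3 go.py .47 -.25 .24 0
```

```text
t 0.1 tcp [ 0.2133 -0.6399  0.2304] F [ 0.2258 -0.0294  0.3388] w 0.08505747748201808 toolx [ 0.9487  0.3163 -0.0001] toolz [-0.0006  0.0015 -1.    ] q [ 1.1409  0.4777  0.0224  1.5563 -0.0115  1.1093 -0.0831]
0 [ 37.7 -29.7  -0.9] [-0.001  0.     0.14 ]
1 [ 33.2 -34.7  -1. ] [-0.001  0.     0.14 ]
2 [ 28.  -38.9  -1. ] [-0.     0.     0.042]
3 [ 26.4 -40.1  -1. ] [ 0. -0. -0.]
4 [ 26.4 -40.1  -1. ] [-0.  0. -0.]
5 [ 26.4 -40.1  -1. ] [-0.  0. -0.]
6 [ 26.4 -40.1  -1. ] [-0.  0. -0.]
7 [ 26.4 -40.1  -1. ] [-0.  0. -0.]
8 [ 26.4 -40.1  -1. ] [-0.  0. -0.]
9 [ 19.2 -29.1  -0.7] [-0.  0. -0.]
```

{"fn": "play_rows", "kwargs": {
  "increments": [
    [38,-30,-1,0,0,0.14,0],
    [33,-35,-1,0,0,0.14,0],
    [28,-39,-1,0,0,0.04,0],
    [26,-40,-1,0,0,0,0],
    [26,-40,-1,0,0,0,0]
  ]
}}

```text
clock: 0.6
tcp_pos: [0.3419, -0.4393, 0.2319]
orientation: [-3.14, 0.04, 0.01]
contact_force: [1.0, 0.4, -0.1]
grip_width: 0.0855
```

```bash
python3 go.py .47 -.25 .24 0
```

```text
t 0.6 tcp [ 0.3419 -0.4393  0.2319] F [ 1.0056  0.3616 -0.1407] w 0.08551048564804362 toolx [ 0.9997 -0.0255 -0.0065] toolz [-0.0065  0.0017 -1.    ] q [ 0.7847  0.2854  0.013   1.8384 -0.0002  1.0235 -0.7991]
0 [ 25.9 -40.4  -1.8] [-0.002  0.006 -0.026]
1 [ 26.9 -39.7  -1.7] [-0. -0. -0.]
2 [ 26.9 -39.7  -1.7] [-0.  0. -0.]
3 [ 26.9 -39.7  -1.7] [-0.  0. -0.]
4 [ 20.6 -30.4  -1.3] [-0.  0. -0.]
```

{"fn": "play_rows", "kwargs": {
  "increments": [
    [26,-40,-2,0,0.005,-0.02,0],
    [26,-40,-2,0,0,0,0],
    [26,-40,-2,0,0,0,0],
    [20,-42,0,0,0,0,0],
    [5,-45,0,0,0,0,0]
  ]
}}

```text
clock: 1.1
tcp_pos: [0.4514, -0.2233, 0.2374]
orientation: [-3.139, 0.005, 0.002]
contact_force: [0.8, 0.3, 0.8]
grip_width: 0.0857
```

```bash
python3 go.py .435 -.041 .15 0
```

```text
t 1.1 tcp [ 0.4514 -0.2233  0.2374] F [0.7529 0.3488 0.792 ] w 0.08567970930881488 toolx [ 1.     -0.0033 -0.001 ] toolz [-0.001   0.0023 -1.    ] q [ 0.4561  0.196  -0.1362  1.9423  0.0291  1.0069 -1.2671]
0 [ -4.  -43.1  20.8] [-0.002  0.001 -0.003]
1 [ -3.9 -43.1  20.7] [-0.  0.  0.]
2 [ -3.9 -43.1  20.7] [-0.  0. -0.]
3 [ -3.9 -43.1  20.7] [-0.  0. -0.]
4 [-0.9 -9.7  4.7] [-0.  0. -0.]
```

{"fn": "play_rows", "kwargs": {
  "increments": [
    [-4,-43,20,0,0,0,0],
    [-4,-43,20,0,0,0,0],
    [-4,-43,20,0,0,0,0],
    [-4,-43,20,0,0,0,0],
    [0,-20,5,0,0,0,0]
  ]
}}

```text
clock: 1.6
tcp_pos: [0.4359, -0.02, 0.1511]
orientation: [-3.14, -0.005, -0.005]
contact_force: [0.7, -0.6, 0.0]
grip_width: 0.0852
```

```bash
python3 go.py .42 -.041 .08 0
```

```text
t 1.6 tcp [ 0.4359 -0.02    0.1511] F [ 0.6846 -0.6014  0.0027] w 0.08518769753140894 toolx [1.     0.0032 0.0034] toolz [ 0.0034  0.0019 -1.    ] q [ 0.1628  0.2077 -0.2883  2.168   0.082   0.7723 -1.7458]
0 [-10.2  13.4  45. ] [-0.002 -0.003  0.003]
1 [-5.8  7.7 26.1] [-0.  0. -0.]
```

{"fn": "play_rows", "kwargs": {
  "increments": [
    [-10,17,20,0,-0.003,0.003,0],
    [-6,6,25,0,0,0,0],
    [0,0,20,0,0,0,0]
  ]
}}

```text
clock: 1.9
tcp_pos: [0.4209, -0.0381, 0.0853]
orientation: [-3.138, -0.016, -0.007]
contact_force: [-0.2, -0.2, 0.1]
grip_width: 0.0852
```

```bash
python3 go.py .42 -.041 .011 0
```

```text
t 1.9 tcp [ 0.4209 -0.0381  0.0853] F [-0.2088 -0.1662  0.0539] w 0.08524877120813443 toolx [0.9999 0.0104 0.0044] toolz [ 0.0044  0.0033 -1.    ] q [ 0.1733  0.3032 -0.2611  2.2501  0.1322  0.5974 -1.7459]
0 [-0.8  2.  48. ] [-0.003 -0.004  0.01 ]
1 [-0.3  1.  26.4] [-0.  0. -0.]
```

{"fn": "play_rows", "kwargs": {
  "increments": [
    [-1,3,20,0,-0.004,0.01,0],
    [0,0,25,0,0,0,0],
    [0,0,22,0,0,0,0],
    [0,0,6,0,0,0,0]
  ]
}}

```text
clock: 2.3
tcp_pos: [0.4181, -0.0412, 0.0081]
orientation: [-3.138, 0.0, 0.005]
contact_force: [0.3, -0.7, -0.1]
grip_width: 0.0854
```

```bash
python3 go.py .42 -.041 .012 0;python3 - <<'E'
from bench import grab_frame
import cv2
a=grab_frame("side")["color"][180:280,280:400]
b=grab_frame("top")["color"][180:280,270:390]
cv2.imwrite("pics/g1.png",cv2.resize(cv2.hconcat([a,b]),None,fx=3.3,fy=3.3,interpolation=cv2.INTER_CUBIC))
E
```

```text
t 2.3 tcp [ 0.4181 -0.0412  0.0081] F [ 0.2941 -0.7389 -0.082 ] w 0.08535596710356529 toolx [ 1.     -0.0001 -0.003 ] toolz [-0.003   0.0034 -1.    ] q [ 0.1225  0.4633 -0.2003  2.2884  0.2163  0.4092 -1.8273]
0 [ 1.9 -0.2 -3.9] [-0.003  0.003 -0.   ]
```

View pics/g1.png

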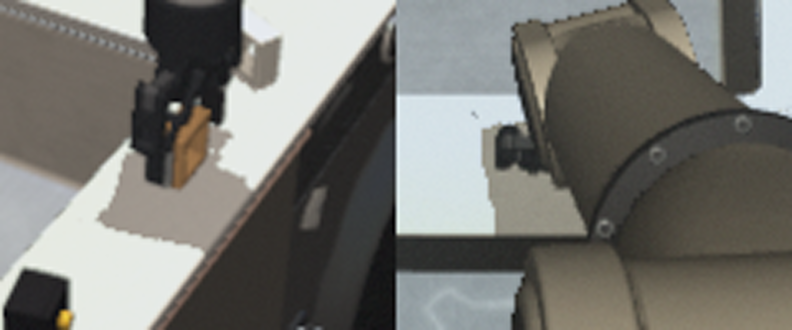

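The side crop shows the fingers straddling the wood ring, left finger near crop pixel (155,140). I'll close on it.

{"fn": "play_rows", "kwargs": {
  "increments": [
    [2,0,-4,0,0.003,0,60],
    [0,0,0,0,0,0,130],
    [0,0,0,0,0,0,130],
    [0,0,0,0,0,0,130],
    [0,0,0,0,0,0,130]
  ],
  "force": 35
}}

```text
clock: 2.9
tcp_pos: [0.4237, -0.0413, 0.0172]
orientation: [-3.139, 0.001, -0.013]
contact_force: [-0.2, -0.0, -1.2]
grip_width: 0.0497
```

```bash
python3 go.py .42 -.041 .15 0
```

```text
t 2.9 tcp [ 0.4237 -0.0413  0.0172] F [-0.233  -0.0177 -1.1528] w 0.04965846111450675 toolx [ 1.     -0.0006  0.0083] toolz [ 0.0083  0.003  -1.    ] q [ 0.1283  0.4451 -0.2066  2.2812  0.2104  0.4234 -1.8216]
0 [ -1.   -0.2 -48. ] [-0.003 -0.008 -0.001]
1 [ -1.3  -0.1 -48. ] [0. 0. 0.]
2 [ -1.   -0.1 -36.8] [-0.  0. -0.]
```

{"fn": "play_rows", "kwargs": {
  "increments": [
    [0,0,-20,0,-0.004,0,130],
    [0,0,-35,0,0,0,130],
    [2,0,-40,0,0,0,130],
    [10,20,-25,0,0,0,130],
    [10,30,0,0,0,0.03,130]
  ]
}}

```text
clock: 3.4
tcp_pos: [0.4439, -0.089, 0.1416]
orientation: [-3.137, 0.036, -0.002]
contact_force: [1.3, -0.2, -0.7]
grip_width: 0.0497
```

```bash
python3 go.py .472 -.2825 .13 -.112
```

```text
t 3.4 tcp [ 0.4439 -0.089   0.1416] F [ 1.2643 -0.1659 -0.7236] w 0.04967951830230408 toolx [ 0.9997 -0.0228  0.0009] toolz [ 0.001   0.0041 -1.    ] q [ 0.2845  0.2472 -0.2518  2.1419  0.0826  0.7609 -1.6133]
0 [ 8.  47.3  2.7] [-0.004 -0.001  0.089]
1 [12.1 46.3  2.8] [ 0.  0. -0.]
2 [12.1 46.3  2.8] [-0. -0. -0.]
3 [12.1 46.3  2.8] [-0. -0. -0.]
4 [1.  3.7 0.2] [-0. -0. -0.]
```

{"fn": "play_rows", "kwargs": {
  "increments": [
    [8,47,3,0,0,0.045,130],
    [10,46,3,0,0,0.045,130],
    [10,46,3,0,0,0,130],
    [10,40,3,0,0,0,130],
    [0,6,0,0,0,0,130]
  ]
}}

```text
clock: 3.9
tcp_pos: [0.4696, -0.2865, 0.1319]
orientation: [-3.136, 0.184, -0.013]
contact_force: [-0.3, -0.5, -0.5]
grip_width: 0.0492
```

```bash
python3 go.py .472 -.2825 .082 -.112
```

```text
t 3.9 tcp [ 0.4696 -0.2865  0.1319] F [-0.3305 -0.4896 -0.4945] w 0.04922933588066513 toolx [ 0.9931 -0.1167  0.0084] toolz [ 0.0085  0.0001 -1.    ] q [ 0.5449  0.3936 -0.1342  1.9458  0.0667  0.7988 -1.3131]
0 [ 1.5 -4.1 47.8] [-0.001 -0.008 -0.005]
1 [ 0.1 -0.2  2.1] [0. 0. 0.]
```

{"fn": "play_rows", "kwargs": {
  "increments": [
    [1,-4,20,0,-0.008,-0.005,130],
    [0,0,20,0,0,0,130],
    [0,0,5,0,0,0,130],
    [0,0,0,0,0,0,130]
  ]
}}

```text
clock: 4.3
tcp_pos: [0.4703, -0.2839, 0.086]
orientation: [-3.135, 0.182, -0.0]
contact_force: [0.6, 0.5, -0.5]
grip_width: 0.0496
```

```bash
python3 go.py .472 -.2825 .082 -.112
python3 - <<'E'
from h import *
from bench import grab_frame
np.set_printoptions(precision=4,suppress=True)
o=[]
for n in("side","top"):
    f=grab_frame(n);P,ok=dep(f);hsv=cv2.cvtColor(f["color"],cv2.COLOR_BGR2HSV)
    m=(hsv[...,0]>8)&(hsv[...,0]<28)&(hsv[...,1]>90)&ok&(P[...,2]>.03)&(abs(P[...,1]+.28)<.06)&(P[...,0]<.52)
    p=P[m]; print(n,m.sum(), len(p) and (np.percentile(p,[2,50,98],axis=0)))
    c=proj(f,[[.49,-.285,.09]])[0].astype(int); im=f["color"].copy(); 
    o.append(cv2.resize(im[max(c[1]-60,0):c[1]+60,c[0]-60:c[0]+60],(395,395),interpolation=cv2.INTER_CUBIC)); print(n,c)
    pickle.dump(f,open(f"b_{n}.pkl","wb"))
cv2.imwrite("pics/pre1.png",cv2.hconcat(o))
E
```

```text
t 4.3 tcp [ 0.4703 -0.2839  0.086 ] F [ 0.5951  0.4846 -0.4936] w 0.04958530235232047 toolx [ 0.9933 -0.1158  0.0001] toolz [ 0.0002  0.0013 -1.    ] q [ 0.5323  0.4622 -0.1283  1.971   0.0854  0.7138 -1.3341]
0 [ 1.5 -1.5  4. ] [-0.001 -0.    -0.004]
side 166 [[ 0.4546 -0.3054  0.0739]
 [ 0.461  -0.2852  0.0986]
 [ 0.4771 -0.2546  0.1375]]
side [352 155]
top 95 [[ 0.4517 -0.2987  0.0768]
 [ 0.4595 -0.2776  0.1083]
 [ 0.4642 -0.2553  0.1884]]
top [423 197]
```

View pics/pre1.png

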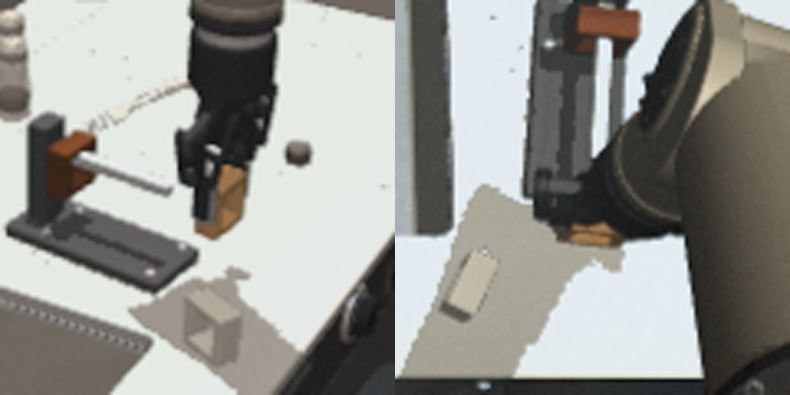

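Run:
```python
from h import *
np.set_printoptions(precision=4,suppress=True)
f=pickle.load(open("b_side.pkl","rb"));P,ok=dep(f);hsv=cv2.cvtColor(f["color"],cv2.COLOR_BGR2HSV)
m=(hsv[...,0]>5)&(hsv[...,0]<28)&(hsv[...,1]>90)&ok&(P[...,2]>.03)&(P[...,2]<.14)&(abs(P[...,1]+.28)<.06)&(P[...,0]<.51)
v,u=np.nonzero(m)
pts=np.c_[u,v]; hull=cv2.convexHull(pts.astype(np.int32))
print(cv2.approxPolyDP(hull,1.5,True).reshape(-1,2))
# expected corners for ring centre (.4665,-.284,zc)
c,s=np.cos(-.114),np.sin(-.114)
for zc in(.09,.094,.098):
    C=[]
    for a in(-1,1):
        for b in(-1,1):
            for e in(-1,1):
                C.append([.4665+c*a*.0125-s*b*.025,-.284+s*a*.0125+c*b*.025,zc+e*.025])
    print(zc,cv2.convexHull(proj(f,C).round(1).astype(np.float32)).reshape(-1,2).tolist())
```

```text
[[365 146]
 [364 161]
 [357 166]
 [352 165]
 [360 145]]
0.09 [[368.20001220703125, 148.1999969482422], [366.79998779296875, 162.60000610351562], [358.20001220703125, 169.6999969482422], [351.0, 167.0], [352.0, 152.39999389648438], [360.8999938964844, 145.6999969482422]]
0.094 [[368.29998779296875, 147.0], [366.8999938964844, 161.5], [358.29998779296875, 168.5], [351.1000061035156, 165.8000030517578], [352.1000061035156, 151.1999969482422], [361.0, 144.5]]
0.098 [[368.3999938964844, 145.8000030517578], [367.0, 160.39999389648438], [358.3999938964844, 167.39999389648438], [351.20001220703125, 164.6999969482422], [352.20001220703125, 150.0], [361.1000061035156, 143.3000030517578]]
```

{"fn": "play_rows", "kwargs": {
  "increments": [
    [0,-2,4,0,0,-0.004,130],
    [15,0,0,0,0,0,130],
    [20,0,0,0,0,0,130],
    [20,0,0,0,0,0,130]
  ]
}}

```text
clock: 4.8
tcp_pos: [0.5258, -0.288, 0.0854]
orientation: [3.136, -0.176, 0.004]
contact_force: [0.3, -0.0, -0.4]
grip_width: 0.0495
```

```bash
python3 go.py .5886 -.295 .082 -.112
```

```text
t 4.8 tcp [ 0.5258 -0.288   0.0854] F [ 0.3363 -0.047  -0.4104] w 0.049484014250875806 toolx [ 0.9937 -0.1118  0.0028] toolz [ 0.0027 -0.001  -1.    ] q [ 0.4917  0.5275 -0.1242  1.8545  0.0902  0.7622 -1.3638]
0 [47.9 -0.1  2.7] [ 0.001 -0.003 -0.   ]
1 [15.3 -0.   0.8] [0. 0. 0.]
```

{"fn": "play_rows", "kwargs": {
  "increments": [
    [15,0,2,0,-0.003,0,130],
    [20,0,1,0,0,0,130],
    [20,0,1,0,0,0,130],
    [8,0,0,0,0,0,130]
  ]
}}

```text
clock: 5.2
tcp_pos: [0.594, -0.2937, 0.0841]
orientation: [3.135, -0.171, 0.008]
contact_force: [0.2, 0.3, 0.0]
grip_width: 0.0494
```

```bash
python3 go.py .5886 -.295 .074 -.112
python3 - <<'E'
from h import *
from bench import grab_frame
o=[]
for n in("side","top"):
    f=grab_frame(n)
    c=proj(f,[[.56,-.285,.09]])[0].astype(int); im=f["color"]; 
    o.append(cv2.resize(im[max(c[1]-60,0):c[1]+60,c[0]-60:c[0]+60],(395,395),interpolation=cv2.INTER_CUBIC))
cv2.imwrite("pics/on1.png",cv2.hconcat(o))
E
```

```text
t 5.2 tcp [ 0.594  -0.2937  0.0841] F [0.1564 0.3406 0.0435] w 0.04944408006226368 toolx [ 0.994  -0.1088  0.0051] toolz [ 0.0049 -0.0017 -1.    ] q [ 0.4496  0.6132 -0.1186  1.6981  0.0922  0.8305 -1.3893]
0 [-5.3  1.8 10.1] [ 0.001 -0.005  0.003]
```

View pics/on1.png

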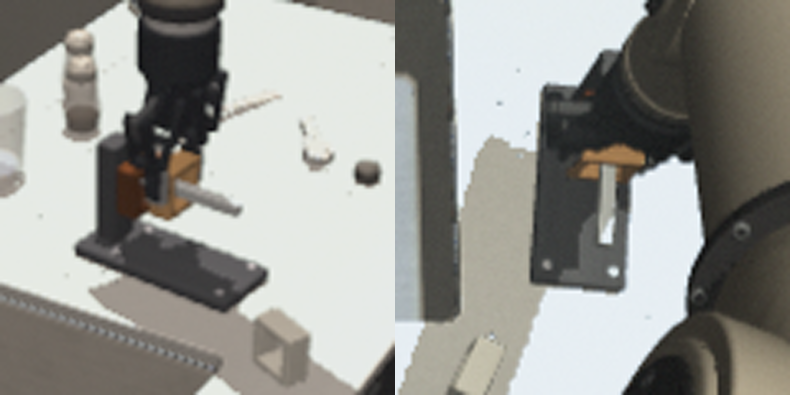

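{"fn": "play_rows", "kwargs": {
  "increments": [
    [-5,1,6,0,-0.005,0,130],
    [0,0,5,0,0,0,130],
    [0,0,0,0,0,0,130]
  ]
}}

```text
clock: 5.6
tcp_pos: [0.5845, -0.2944, 0.072]
orientation: [3.136, -0.173, -0.006]
contact_force: [-0.8, -0.8, -0.9]
grip_width: 0.0498
```

{"fn": "play_rows", "kwargs": {
  "increments": [
    [0,0,0,0,0,0,90],
    [0,0,0,0,0,0,60],
    [0,0,0,0,0,0,20],
    [0,0,0,0,0,0,0],
    [0,0,0,0,0,0,0]
  ]
}}

```text
clock: 6.1
tcp_pos: [0.5833, -0.2951, 0.0725]
orientation: [3.135, -0.175, -0.006]
contact_force: [0.7, 0.2, -0.1]
grip_width: 0.0854
```

```bash
python3 go.py .578 -.2944 .2 -.112
python3 - <<'E'
from h import *
from bench import grab_frame
o=[]
for n in("side","top"):
    f=grab_frame(n)
    c=proj(f,[[.56,-.285,.09]])[0].astype(int); im=f["color"]; 
    o.append(cv2.resize(im[max(c[1]-60,0):c[1]+60,c[0]-60:c[0]+60],(395,395),interpolation=cv2.INTER_CUBIC))
cv2.imwrite("pics/on2.png",cv2.hconcat(o))
E
```

```text
t 6.1 tcp [ 0.5833 -0.2951  0.0725] F [ 0.6616  0.1723 -0.0672] w 0.08544492838610916 toolx [ 0.9938 -0.1113 -0.0038] toolz [-0.004  -0.0014 -1.    ] q [ 0.4542  0.6193 -0.1153  1.7201  0.096   0.8109 -1.3887]
0 [ -2.2   0.  -47.9] [0.002 0.004 0.   ]
1 [ -2.  -0. -48.] [-0. -0. -0.]
2 [ -1.3  -0.  -31.6] [-0. -0. -0.]
```

View pics/on2.png

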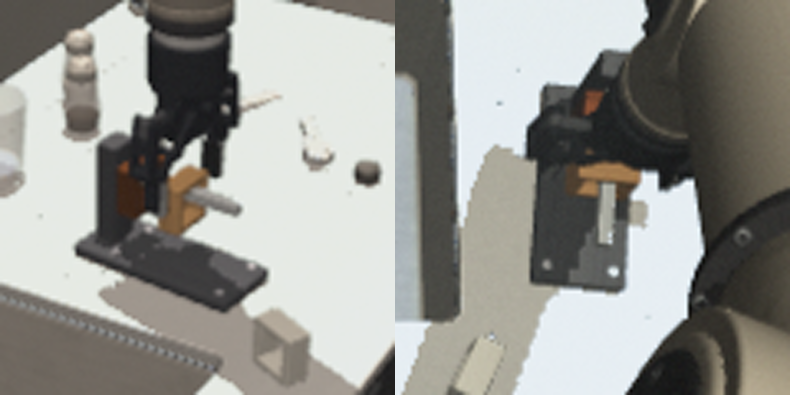

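The light ring hangs on the bar at (185,195) in the side crop, with the fingers clear either side of it. I'll raise the arm straight up.

{"fn": "play_rows", "kwargs": {
  "increments": [
    [0,0,-25,0,0,0,0],
    [0,0,-40,0,0,0,0],
    [0,0,-45,0,0,0,0],
    [-30,0,-10,0,0,0,0],
    [-40,0,0,0,0,0,0]
  ]
}}

```text
clock: 6.7
tcp_pos: [0.5172, -0.2855, 0.196]
orientation: [3.137, -0.168, -0.005]
contact_force: [0.0, 0.1, -0.4]
grip_width: 0.0852
```

```bash
python3 go.py .45 -.22 .2 0
python3 - <<'E'
from h import *
d=pickle.load(open("f0.pkl","rb"))
# knob direction check in top view
f=d["top"];hsv=cv2.cvtColor(f["color"],cv2.COLOR_BGR2HSV);m=(hsv[...,1]>100)&(hsv[...,0]>12)&(hsv[...,0]<35)
m[:, :235]=0;m[:,265:]=0;m[:215]=0;m[245:]=0
v,u=np.nonzero(m);k=onz(f,[[u.mean(),v.mean()]],.022)[0];print(len(u),k,"yaw",np.degrees(np.arctan2(.1755-k[1],.424-k[0])))
E
```

```text
t 6.7 tcp [ 0.5172 -0.2855  0.196 ] F [ 0.024   0.0874 -0.3806] w 0.08521677523862119 toolx [ 0.9943 -0.1069 -0.0029] toolz [-0.0029  0.0001 -1.    ] q [ 0.5015  0.3811 -0.1319  1.79    0.0602  0.9771 -1.3328]
0 [-37.7 -29.6  -1.9] [ 0.     0.003 -0.107]
1 [-32.8 -32.   -1.9] [-0. -0.  0.]
14 [0.40442071 0.17285561 0.022     ] yaw 7.691861599608948
```

{"fn": "play_rows", "kwargs": {
  "increments": [
    [-40,-20,0,0,0,-0.08,0],
    [-30,-35,0,0,0,-0.08,0],
    [-6,-47,0,0,0,-0.08,0],
    [-5,-47,0,0,0,-0.08,0],
    [0,-47,0,0,0,-0.01,0]
  ]
}}

```text
clock: 7.2
tcp_pos: [0.4136, -0.0894, 0.1975]
orientation: [3.116, 0.345, 0.0]
contact_force: [0.5, 0.8, 0.1]
grip_width: 0.0852
```

```bash
python3 go.py .44 .1 .18 .227
```

```text
t 7.2 tcp [ 0.4136 -0.0894  0.1975] F [0.4971 0.8017 0.1367] w 0.08518637573854729 toolx [ 0.9758  0.2185 -0.0006] toolz [ 0.0008 -0.0064 -1.    ] q [ 0.358   0.1182 -0.3172  2.1452  0.0558  0.8837 -1.343 ]
0 [ 16.8 -44.8   4.1] [ 0.006  0.001 -0.007]
1 [ 17.1 -44.6   4.4] [-0.  0.  0.]
2 [ 17.1 -44.6   4.4] [-0.  0.  0.]
3 [ 17.1 -44.6   4.4] [0. 0. 0.]
```

{"fn": "play_rows", "kwargs": {
  "increments": [
    [17,-44,4,0,0,-0.007,0],
    [17,-44,4,0,0,0,0],
    [17,-44,4,0,0,0,0],
    [17,-44,4,0,0,0,0],
    [8,-44,10,0,0,0,0]
  ]
}}

```text
clock: 7.7
tcp_pos: [0.4383, 0.1502, 0.1724]
orientation: [3.113, 0.35, 0.013]
contact_force: [1.0, 0.1, -0.9]
grip_width: 0.0854
```

```bash
python3 go.py .424 .1755 .08 .227
```

```text
t 7.7 tcp [0.4383 0.1502 0.1724] F [ 0.9524  0.1285 -0.8625] w 0.0854076542424624 toolx [0.975  0.2221 0.0073] toolz [ 0.0092 -0.0075 -0.9999] q [-0.0319  0.2392 -0.4985  2.0824  0.1661  0.8507 -1.9748]
0 [ -4.4 -14.2  45.6] [ 0.009 -0.007 -0.003]
1 [ -4.1 -13.8  45.8] [-0.  0. -0.]
2 [-0.1 -0.3  0.8] [ 0. -0.  0.]
```

{"fn": "play_rows", "kwargs": {
  "increments": [
    [-4,-14,35,0.009,-0.007,-0.003,0],
    [-4,-14,35,0,0,0,0],
    [0,0,15,0,0,0,0],
    [0,0,0,0,0,0,0]
  ]
}}

```text
clock: 8.1
tcp_pos: [0.4244, 0.1867, 0.0859]
orientation: [-3.113, -0.375, -0.008]
contact_force: [0.6, -0.7, 0.4]
grip_width: 0.0852
```

```bash
python3 go.py .424 .1755 .010 .227
python3 - <<'E'
from h import *
from bench import grab_frame
o=[]
for n in("side","top"):
    f=grab_frame(n)
    c=proj(f,[[.424,.175,.03]])[0].astype(int); im=f["color"]; 
    o.append(cv2.resize(im[max(c[1]-60,0):c[1]+60,c[0]-60:c[0]+60],(395,395),interpolation=cv2.INTER_CUBIC))
cv2.imwrite("pics/cap1.png",cv2.hconcat(o))
E
```

```text
t 8.1 tcp [0.4244 0.1867 0.0859] F [ 0.6054 -0.6989  0.3723] w 0.08524774883489236 toolx [0.9714 0.2375 0.0059] toolz [ 0.0044  0.0066 -1.    ] q [-0.1435  0.3825 -0.4754  2.1512  0.2779  0.6583 -2.1407]
0 [-2.2  7.  47.4] [-0.005 -0.006  0.013]
1 [-1.1  4.1 28.4] [-0.  0.  0.]
```

View pics/cap1.png

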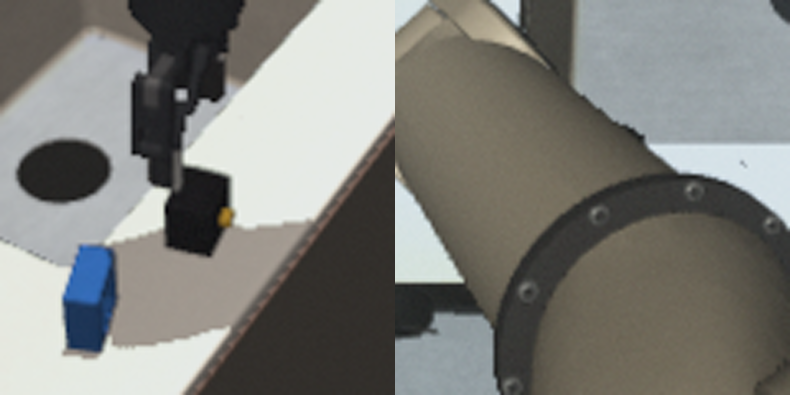

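{"fn": "play_rows", "kwargs": {
  "increments": [
    [-2,9,5,-0.005,-0.006,0.01,40],
    [-1,2,10,0,0,0,40],
    [0,0,0,0,0,0,40]
  ]
}}

```text
clock: 8.5
tcp_pos: [0.4281, 0.1739, 0.0743]
orientation: [-3.121, -0.352, -0.013]
contact_force: [0.6, 0.9, -0.4]
grip_width: 0.0718
```

```bash
python3 go.py .424 .1755 .010 .227
```

```text
t 8.5 tcp [0.4281 0.1739 0.0743] F [ 0.6448  0.8594 -0.4272] w 0.07184363078084822 toolx [0.9749 0.2226 0.0081] toolz [ 0.0078  0.002  -1.    ] q [-0.1367  0.3984 -0.4558  2.1633  0.2981  0.6304 -2.1493]
0 [-3.1 -1.9 47.9] [-0.    -0.008 -0.002]
1 [-0.9 -0.6 16.4] [0. 0. 0.]
```

{"fn": "play_rows", "kwargs": {
  "increments": [
    [-3,-2,20,0,-0.008,-0.002,40],
    [0,0,22,0,0,0,40],
    [0,0,16,0,0,0,40],
    [0,0,4,0,0,0,40]
  ]
}}

```text
clock: 8.9
tcp_pos: [0.4281, 0.1742, 0.0126]
orientation: [-3.121, -0.348, -0.009]
contact_force: [-0.4, -0.7, -0.2]
grip_width: 0.0719
```

```bash
python3 go.py .424 .1755 .010 .227
```

```text
t 8.9 tcp [0.4281 0.1742 0.0126] F [-0.4464 -0.6567 -0.2389] w 0.07188931423362455 toolx [0.9754 0.2203 0.0061] toolz [ 0.0058  0.0018 -1.    ] q [-0.2043  0.5119 -0.3823  2.1905  0.3963  0.4976 -2.2413]
0 [-3.7 -2.1  2.6] [-0.    -0.006 -0.005]
```

{"fn": "play_rows", "kwargs": {
  "increments": [
    [-4,-1,3,0,-0.006,0,40],
    [0,0,0,0,0,0,140],
    [0,0,0,0,0,0,140],
    [0,0,0,0,0,0,140],
    [0,0,0,0,0,0,140]
  ],
  "force": 45
}}

```text
clock: 9.4
tcp_pos: [0.4251, 0.1746, 0.0115]
orientation: [-3.121, -0.346, -0.004]
contact_force: [0.1, -0.3, -0.7]
grip_width: 0.0437
```

```bash
python3 go.py .44 .1 .18 .227
```

```text
t 9.4 tcp [0.4251 0.1746 0.0115] F [ 0.1047 -0.3191 -0.6954] w 0.0437080643592076 toolx [0.9757 0.2193 0.0028] toolz [ 0.0026  0.0014 -1.    ] q [-0.2065  0.5127 -0.3829  2.1941  0.3954  0.4962 -2.245 ]
0 [ -0.4  19.7 -43.8] [-0.001 -0.003 -0.006]
1 [ -0.6  19.7 -43.7] [ 0. -0.  0.]
2 [ -0.6  19.7 -43.7] [ 0. -0. -0.]
3 [ -0.5  16.8 -37.2] [-0. -0. -0.]
```

{"fn": "play_rows", "kwargs": {
  "increments": [
    [0,0,-25,0,0,0,140],
    [0,0,-40,0,0,0,140],
    [0,10,-45,0,0,0,140],
    [2,30,-25,0,0,0.05,140],
    [0,45,0,0,0,0.08,140]
  ]
}}

```text
clock: 9.9
tcp_pos: [0.4433, 0.096, 0.1526]
orientation: [-3.133, -0.158, -0.006]
contact_force: [1.8, -0.7, -0.9]
grip_width: 0.0436
```

```bash
python3 go.py .46 -.28 .14 -.112
```

```text
t 9.9 tcp [0.4433 0.096  0.1526] F [ 1.8275 -0.7144 -0.883 ] w 0.043629381345077656 toolx [0.9949 0.1005 0.0039] toolz [ 0.0035  0.0043 -1.    ] q [ 0.0675  0.2514 -0.4715  2.1213  0.155   0.7965 -1.9696]
0 [-2.7 47.9  1.4] [-0.003 -0.002  0.14 ]
1 [ 4.  47.8  1.5] [-0.001 -0.001  0.073]
2 [ 7.5 47.4  1.6] [0. 0. 0.]
3 [ 7.5 47.4  1.6] [-0. -0. -0.]
4 [ 7.5 47.4  1.6] [-0. -0. -0.]
5 [ 7.5 47.4  1.6] [-0. -0. -0.]
6 [ 7.5 47.4  1.6] [-0. -0. -0.]
7 [ 6.3 40.   1.4] [-0. -0. -0.]
```

{"fn": "play_rows", "kwargs": {
  "increments": [
    [-2,46,1,0,0,0.07,140],
    [0,46,1,0,0,0.07,140],
    [4,46,1,0,0,0.06,140],
    [6,46,1,0,0,0.01,140],
    [7,46,1,0,0,0,140]
  ]
}}

```text
clock: 10.4
tcp_pos: [0.4539, -0.1425, 0.151]
orientation: [-3.131, 0.183, -0.022]
contact_force: [1.7, -0.0, -0.3]
grip_width: 0.0435
```

```bash
python3 go.py .46 -.28 .14 -.112
```

```text
t 10.4 tcp [ 0.4539 -0.1425  0.151 ] F [ 1.6861 -0.0461 -0.3335] w 0.043507799673110074 toolx [ 0.9931 -0.1164  0.0134] toolz [ 0.014   0.0042 -0.9999] q [ 0.4323  0.2654 -0.2931  2.0908  0.0985  0.7854 -1.6073]
0 [ 7.6 47.2  3.7] [-0.006 -0.013 -0.005]
1 [ 7.5 47.3  3.8] [0. 0. 0.]
2 [ 6.5 41.4  3.4] [-0. -0. -0.]
```

{"fn": "play_rows", "kwargs": {
  "increments": [
    [5,45,4,-0.006,-0.013,-0.003,140],
    [4,45,4,0,0,0,140],
    [4,34,4,0,0,0,140],
    [0,0,10,0,0,0,140],
    [0,0,0,0,0,0,140]
  ]
}}

```text
clock: 10.9
tcp_pos: [0.45, -0.2805, 0.1294]
orientation: [3.131, -0.196, 0.004]
contact_force: [-0.4, 1.1, -1.3]
grip_width: 0.0436
```

```bash
python3 go.py .46 -.2806 .0795 -.112
```

```text
t 10.9 tcp [ 0.45   -0.2805  0.1294] F [-0.3643  1.0599 -1.3314] w 0.043590531773117135 toolx [ 0.9922 -0.1249  0.0028] toolz [ 0.0023 -0.0042 -1.    ] q [ 0.6133  0.3753 -0.214   1.9863  0.1143  0.7872 -1.3627]
0 [ 9.3 -1.3 47.1] [ 0.004 -0.003 -0.013]
1 [ 0.6 -0.1  2.8] [-0.  0. -0.]
```

{"fn": "play_rows", "kwargs": {
  "increments": [
    [5,-1,20,0.004,-0.003,-0.013,140],
    [3,0,20,0,0,0,140],
    [0,0,10,0,0,0,140],
    [0,0,0,0,0,0,140]
  ]
}}

```text
clock: 11.3
tcp_pos: [0.4597, -0.2763, 0.0796]
orientation: [-3.136, 0.167, -0.002]
contact_force: [-0.6, -0.4, 0.2]
grip_width: 0.0433
```

```bash
python3 go.py .46 -.2806 .0795 -.112
python3 - <<'E'
from h import *
from bench import grab_frame
o=[]
for n in("side","top"):
    f=grab_frame(n)
    c=proj(f,[[.5,-.285,.09]])[0].astype(int); im=f["color"]; 
    o.append(cv2.resize(im[max(c[1]-60,0):c[1]+60,c[0]-60:c[0]+60],(395,395),interpolation=cv2.INTER_CUBIC))
    if n=="side": # measured cap hull
        P,ok=dep(f); print("knob", end=" ")
        hsv=cv2.cvtColor(f["color"],cv2.COLOR_BGR2HSV)
        m=(hsv[...,0]>14)&(hsv[...,0]<35)&(hsv[...,1]>110)&(abs(P[...,1]+.28)<.03)&(P[...,0]<.48)&(P[...,2]>.05)&(P[...,2]<.13)&ok
        print(m.sum(),P[m].mean(0) if m.any() else 0, np.argwhere(m).mean(0)[::-1] if m.any() else 0)
        print("knob pred px (cap axis z .09)",proj(f,[[.459-.022,-.2785,.09]]))
        bar=ok&(P[...,0]>.515)&(P[...,0]<.57)&(abs(P[...,1]+.29)<.015)&(P[...,2]>.08)&(P[...,2]<.105); print("bar top z",np.percentile(P[bar][:,2],[50,95]))
cv2.imwrite("pics/cap2.png",cv2.hconcat(o))
E
```

```text
t 11.3 tcp [ 0.4597 -0.2763  0.0796] F [-0.5795 -0.3859  0.2377] w 0.04333415061437605 toolx [ 0.9943 -0.1063  0.0014] toolz [ 0.0015  0.0012 -1.    ] q [ 0.5926  0.4597 -0.2076  2.0012  0.1409  0.6932 -1.3798]
0 [0.8 4.2 0.1] [-0.001 -0.001  0.005]
knob 19 [ 0.44002587 -0.27031675  0.09093394] [365.84210526 161.73684211]
knob pred px (cap axis z .09) [[367.90157582 161.04348693]]
bar top z [0.09373075 0.09754196]
```

View pics/cap2.png

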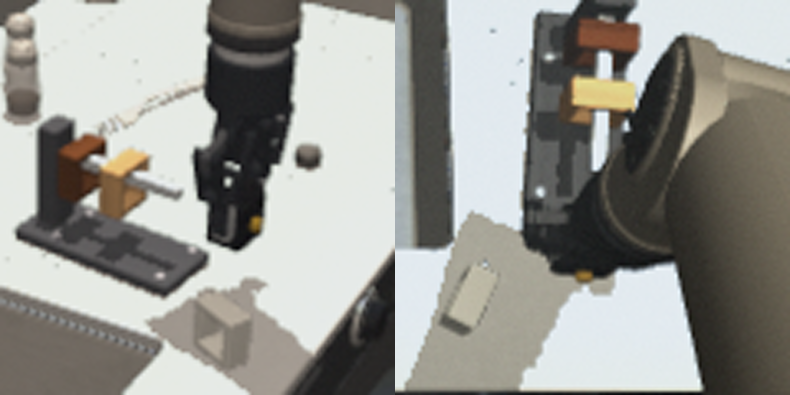

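{"fn": "play_rows", "kwargs": {
  "increments": [
    [0,4,0,0,-0.001,0.005,140],
    [10,0,0,0,0,0,140],
    [15,0,0,0,0,0,140],
    [0,0,0,0,0,0,140]
  ]
}}

```text
clock: 11.8
tcp_pos: [0.4882, -0.285, 0.0844]
orientation: [3.135, -0.177, 0.012]
contact_force: [0.5, 1.5, -0.6]
grip_width: 0.0435
```

```bash
python3 go.py .535 -.289 .0795 -.112
```

```text
t 11.8 tcp [ 0.4882 -0.285   0.0844] F [ 0.5097  1.5448 -0.5676] w 0.043478226374774415 toolx [ 0.9936 -0.1124  0.0077] toolz [ 0.0074 -0.0025 -1.    ] q [ 0.5779  0.4868 -0.2029  1.9364  0.1419  0.724  -1.3913]
0 [46.9 -1.3  5.3] [ 0.002 -0.008 -0.001]
```

{"fn": "play_rows", "kwargs": {
  "increments": [
    [0,-1,5,0,-0.007,0,140],
    [5,0,0,0,0,0,140],
    [10,0,1,0,0,0,140],
    [10,0,0,0,0,0,140]
  ]
}}

```text
clock: 12.2
tcp_pos: [0.5131, -0.2873, 0.0783]
orientation: [3.135, -0.179, -0.002]
contact_force: [-0.3, -0.0, -0.3]
grip_width: 0.0436
```

```bash
python3 go.py .535 -.289 .0795 -.112
```

```text
t 12.2 tcp [ 0.5131 -0.2873  0.0783] F [-0.2863 -0.0064 -0.2723] w 0.04363024780125041 toolx [ 0.9935 -0.1137 -0.0012] toolz [-0.0014 -0.0019 -1.    ] q [ 0.5535  0.5285 -0.196   1.8794  0.1482  0.7482 -1.4101]
0 [22.  -0.8 -1.3] [ 0.002  0.001 -0.002]
```

Cap mouth is over the tip with no contact force. I'll creep it home.

{"fn": "play_rows", "kwargs": {
  "increments": [
    [8,-1,-1,0,0,0,140],
    [7,0,0,0,0,0,140],
    [3,0,0,0,0,0,140]
  ]
}}

```text
clock: 12.5
tcp_pos: [0.5328, -0.2881, 0.079]
orientation: [3.135, -0.178, -0.006]
contact_force: [-9.1, 0.0, 5.8]
grip_width: 0.0432
```

{"fn": "play_rows", "kwargs": {
  "increments": [
    [2,0,0,0,0.006,0,140],
    [2,0,0,0,0,0,140]
  ]
}}

```text
clock: 12.7
tcp_pos: [0.5326, -0.2882, 0.0779]
orientation: [3.136, -0.179, -0.012]
contact_force: [-5.7, 1.2, 2.5]
grip_width: 0.0436
```

```bash
python3 go.py .535 -.289 .0795 -.112
python3 - <<'E'
from h import *
from bench import grab_frame
o=[]
for n in("side","top"):
    f=grab_frame(n)
    c=proj(f,[[.54,-.285,.09]])[0].astype(int); im=f["color"]; 
    o.append(cv2.resize(im[max(c[1]-50,0):c[1]+50,c[0]-50:c[0]+50],(395,395),interpolation=cv2.INTER_CUBIC))
    P,ok=dep(f);hsv=cv2.cvtColor(f["color"],cv2.COLOR_BGR2HSV)
    m=(hsv[...,0]>14)&(hsv[...,0]<35)&(hsv[...,1]>110)&(abs(P[...,1]+.285)<.03)&(P[...,0]<.53)&(P[...,2]>.05)&(P[...,2]<.13)&ok
    print(n,m.sum(),P[m].mean(0) if m.any() else 0)
cv2.imwrite("pics/cap3.png",cv2.hconcat(o))
E
```

```text
t 12.7 tcp [ 0.5326 -0.2882  0.0779] F [-5.663   1.2306  2.4703] w 0.043614729581933125 toolx [ 0.9935 -0.1139 -0.0074] toolz [-0.0074  0.     -1.    ] q [ 0.5371  0.5546 -0.1934  1.8317  0.1488  0.7762 -1.4201]
0 [ 2.4  0.5 -1.6] [ 0.001  0.007 -0.002]
side 20 [ 0.51246331 -0.28291146  0.08921032]
top 18 [ 0.51214335 -0.28402169  0.09411376]
```

View pics/cap3.png

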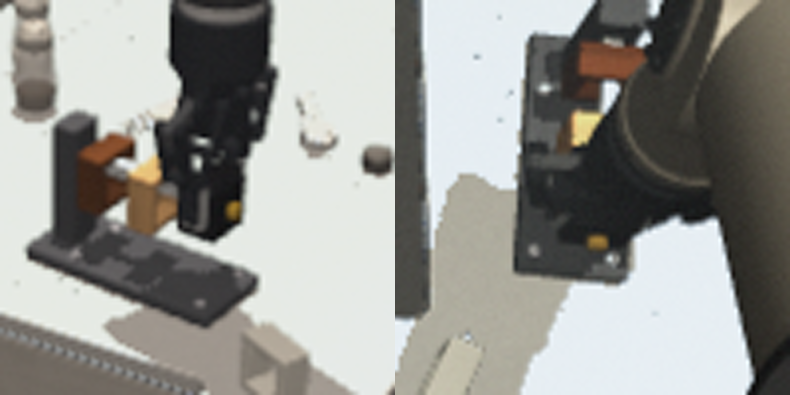

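{"fn": "play_rows", "kwargs": {
  "increments": [
    [5,0,0,0,0.003,0,140],
    [5,0,0,0,0,0,140]
  ]
}}

```text
clock: 13.0
tcp_pos: [0.5324, -0.2884, 0.076]
orientation: [-3.133, 0.183, 0.04]
contact_force: [-12.7, 2.2, 8.8]
grip_width: 0.0434
```

{"fn": "play_rows", "kwargs": {
  "increments": [
    [0,0,4,0,0.005,0,140],
    [0,0,3,0,0,0,140],
    [0,0,0,0,0,0,140]
  ]
}}

```text
clock: 13.3
tcp_pos: [0.5312, -0.2887, 0.0701]
orientation: [-3.134, 0.185, 0.036]
contact_force: [0.1, -0.1, -0.8]
grip_width: 0.0435
```

```bash
python3 go.py .5326 -.2882 .071 -.112
```

```text
t 13.3 tcp [ 0.5312 -0.2887  0.0701] F [ 0.1204 -0.0623 -0.8152] w 0.04354535845696252 toolx [ 0.9928 -0.1175 -0.0227] toolz [-0.0225  0.0033 -0.9997] q [ 0.5332  0.5703 -0.1889  1.8262  0.1517  0.7812 -1.4254]
0 [ 1.3 -0.7 -1. ] [-0.001  0.023 -0.006]
```

{"fn": "play_rows", "kwargs": {
  "increments": [
    [2,0,0,0,0.022,0,140],
    [3,0,0,0,0,0,140],
    [3,0,0,0,0,0,140]
  ]
}}

```text
clock: 13.6
tcp_pos: [0.5324, -0.2889, 0.0696]
orientation: [-3.133, 0.187, 0.019]
contact_force: [-12.7, 4.0, 15.8]
grip_width: 0.0439
```

```bash
python3 go.py .5326 -.2882 .071 -.112
```

```text
t 13.6 tcp [ 0.5324 -0.2889  0.0696] F [-12.7024   4.0052  15.763 ] w 0.04391466447498179 toolx [ 0.9928 -0.119  -0.0122] toolz [-0.0119  0.0032 -0.9999] q [ 0.5367  0.5686 -0.1909  1.831   0.1495  0.7681 -1.424 ]
0 [ 0.1 -0.8 -1.4] [-0.002  0.012 -0.007]
```

{"fn": "play_rows", "kwargs": {
  "increments": [
    [0,0,-1,0,0,0,140],
    [0,0,0,0,0,0,140]
  ]
}}

```text
clock: 13.8
tcp_pos: [0.5323, -0.289, 0.0705]
orientation: [-3.134, 0.187, 0.016]
contact_force: [0.2, 0.2, 0.3]
grip_width: 0.0435
```

{"fn": "play_rows", "kwargs": {
  "increments": [
    [0,0,0,0,0,0,105],
    [0,0,0,0,0,0,70],
    [0,0,0,0,0,0,30],
    [0,0,0,0,0,0,0],
    [0,0,0,0,0,0,0]
  ]
}}

```text
clock: 14.3
tcp_pos: [0.5342, -0.2891, 0.0704]
orientation: [-3.134, 0.187, 0.01]
contact_force: [-0.6, -0.6, -0.1]
grip_width: 0.0854
```

```bash
cat > look.py <<'E'
import sys
from h import *
from bench import grab_frame
np.set_printoptions(precision=4,suppress=True)
o=[]
for n in("side","top"):
    f=grab_frame(n)
    c=proj(f,[[.56,-.285,.09]])[0].astype(int); im=f["color"]; 
    o.append(cv2.resize(im[max(c[1]-50,0):c[1]+50,c[0]-50:c[0]+50],(395,395),interpolation=cv2.INTER_CUBIC))
    P,ok=dep(f);hsv=cv2.cvtColor(f["color"],cv2.COLOR_BGR2HSV)
    m=(hsv[...,0]>14)&(hsv[...,0]<35)&(hsv[...,1]>110)&(abs(P[...,1]+.285)<.03)&(P[...,0]<.53)&(P[...,2]>.05)&(P[...,2]<.13)&ok
    print(n,"knob",m.sum(),P[m].mean(0) if m.any() else 0)
    pickle.dump(f,open(f"e_{n}.pkl","wb"))
cv2.imwrite(sys.argv[1],cv2.hconcat(o))
E
python3 go.py .5326 -.2882 .2 -.112; python3 look.py pics/cap4.png
```

```text
t 14.3 tcp [ 0.5342 -0.2891  0.0704] F [-0.5837 -0.6096 -0.1305] w 0.08540561640701198 toolx [ 0.9929 -0.1187 -0.0064] toolz [-0.0061  0.0024 -1.    ] q [ 0.5374  0.5674 -0.192   1.8308  0.1488  0.764  -1.4233]
0 [ -0.9  -0.3 -48. ] [-0.002  0.006 -0.007]
1 [ -0.6  -0.3 -48. ] [ 0. -0. -0.]
2 [ -0.4  -0.2 -33.6] [-0. -0. -0.]
side knob 21 [ 0.5118 -0.283   0.0811]
top knob 18 [ 0.5116 -0.2836  0.0857]
```

View pics/cap4.png

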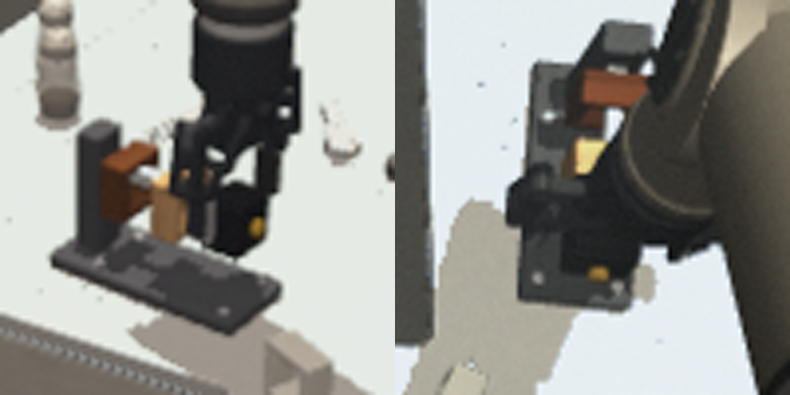

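The cap now rests on the bar, with the knob at z ≈ 0.081 and the fingers clear either side. I'll raise the arm and back away for a clean look.

{"fn": "play_rows", "kwargs": {
  "increments": [
    [0,0,-20,0,0,0,0],
    [0,0,-40,0,0,0,0],
    [0,0,-45,0,0,0,0],
    [-20,-10,-40,0,0,0,0],
    [-40,-40,-20,0,0,0,0]
  ]
}}

```text
clock: 14.9
tcp_pos: [0.4864, -0.2418, 0.2345]
orientation: [-3.131, 0.194, 0.018]
contact_force: [-0.0, 0.9, -0.2]
grip_width: 0.0851
```

{"fn": "play_rows", "kwargs": {
  "increments": [
    [-20,-45,0,0,0,0,0],
    [-5,-45,0,0,0,0,0],
    [-5,-45,0,0,0,0,0],
    [-5,-45,0,0,0,0,0],
    [0,-20,0,0,0,0,0]
  ]
}}

```text
clock: 15.4
tcp_pos: [0.4741, -0.033, 0.2407]
orientation: [3.135, -0.202, -0.002]
contact_force: [-0.1, -0.7, -0.3]
grip_width: 0.0854
```

```bash
python3 look.py pics/end1.png
python3 - <<'E'
from h import *
np.set_printoptions(precision=4,suppress=True)
u=np.array([.9937,-.112]);
for n in("top","side"):
    f=pickle.load(open(f"e_{n}.pkl","rb"));P,ok=dep(f);hsv=cv2.cvtColor(f["color"],cv2.COLOR_BGR2HSV)
    box=ok&(P[...,0]>.49)&(P[...,0]<.66)&(abs(P[...,1]+.292)<.045)
    for nm,m in(("wood",(hsv[...,0]>12)&(hsv[...,0]<28)&(hsv[...,1]>80)&(P[...,0]>.54)),("cap",(hsv[...,2]<60)&(P[...,0]<.58))):
        q=P[box&m&(P[...,2]>.095)&(P[...,2]<.112)]
        if len(q): print(n,nm,len(q),q.mean(0),"along bar mm",np.percentile(((q[:,:2]-[.523,-.2875])@u)*1000,[2,50,98]))
    blue=ok&(hsv[...,0]>100)&(hsv[...,0]<125)&(hsv[...,1]>120)&(P[...,2]>.042)&(P[...,2]<.06)&(P[...,0]<.55)&(P[...,1]>.1)
    f0=pickle.load(open("f0.pkl","rb"))[n];P0,_=dep(f0)
    print("blue now/before",P[blue].mean(0),P0[blue].mean(0))
E
```

```text
side knob 21 [ 0.512  -0.2834  0.0808]
top knob 19 [ 0.5117 -0.2838  0.0861]
top wood 171 [ 0.5827 -0.2905  0.1039] along bar mm [48.3194 59.4281 71.5239]
top cap 224 [ 0.532  -0.2858  0.1018] along bar mm [-7.9594  8.3585 26.8128]
blue now/before [0.4445 0.307  0.0492] [0.4434 0.3052 0.0553]
side wood 82 [ 0.5797 -0.2869  0.1032] along bar mm [46.9061 54.559  69.1302]
side cap 94 [ 0.5291 -0.2797  0.1013] along bar mm [-9.9569  4.9542 23.1726]
blue now/before [0.439  0.2874 0.0492] [0.4308 0.2975 0.0636]
```

View pics/end1.png

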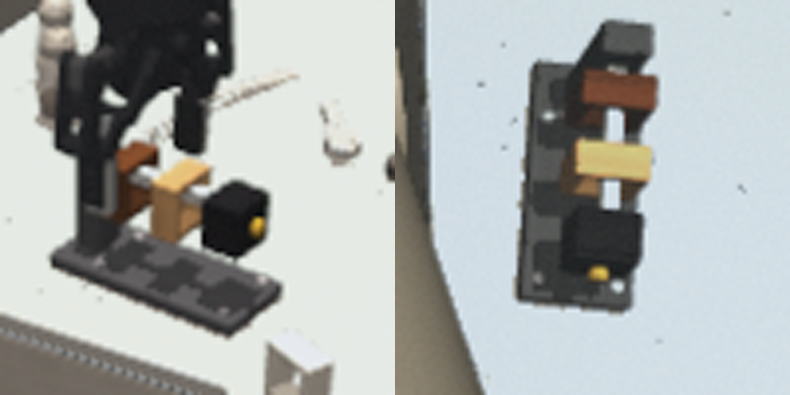

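Run:
```python
from h import *
np.set_printoptions(precision=4,suppress=True)
u=np.array([.9937,-.112])
d0=pickle.load(open("f0.pkl","rb"))
def al(q): return ((q[:,:2]-[.523,-.2875])@u)*1000
f=pickle.load(open("e_top.pkl","rb"));P,ok=dep(f);hsv=cv2.cvtColor(f["color"],cv2.COLOR_BGR2HSV)
def ext(f,name,zc,lo,hi):
    P,ok=dep(f);hsv=cv2.cvtColor(f["color"],cv2.COLOR_BGR2HSV)
    box=ok&(P[...,0]>.49)&(P[...,0]<.68)&(abs(P[...,1]+.292)<.05)&(abs(P[...,2]-zc)<.009)
    a=((P[...,:2]-[.523,-.2875])@u)*1000
    m=box&(a>lo)&(a<hi)
    if name=="dark": m&=((hsv[...,0]<10)|(hsv[...,0]>172))&(hsv[...,1]>80)
    v,uu=np.nonzero(m); q=onz(f,np.c_[uu,v],zc)
    r_=cv2.minAreaRect((q[:,:2]*1000).astype(np.float32))
    print(name,m.sum(),"rect",r_,"centre along",al(np.array([r_[0]])/1000))
ext(f,"dark",.105,90,130); ext(f,"cap",.103,-20,35); ext(f,"light",.105,40,85)
ext(d0["top"],"dark",.105,90,130)
for nm,g in(("before",d0["top"]),("now",f)):
    P,ok=dep(g);hsv=cv2.cvtColor(g["color"],cv2.COLOR_BGR2HSV)
    b=(hsv[...,0]>100)&(hsv[...,0]<125)&(hsv[...,1]>120);b[:200]=0;b[240:]=0;b[:,:190]=0;b[:,232:]=0
    v,x=np.nonzero(b);print("blue",nm,b.sum(),x.mean(),v.mean())
```

```text
dark 97 rect ((631.27099609375, -298.1064453125), (47.23212432861328, 23.07404327392578), 85.04007720947266) centre along [108.7768]
cap 251 rect ((533.4271240234375, -286.6961669921875), (43.5377311706543, 42.47714614868164), 86.61198425292969) centre along [10.2714]
light 197 rect ((581.95947265625, -291.4638366699219), (49.16073226928711, 40.994300842285156), 87.1336669921875) centre along [59.032]
dark 116 rect ((631.0164794921875, -298.1048889160156), (47.30836486816406, 22.393836975097656), 84.57907104492188) centre along [108.5237]
blue before 182 207.57142857142858 218.6978021978022
blue now 183 207.60109289617486 218.71584699453553
```

```bash
python3 -c "
from bench import r
print(r.get_obs()['qvel'].round(3)); print(r.hand_in())"
```

```text
[ 0.043  0.009  0.071 -0.003  0.02   0.003  0.05 ]
the job is handed in; nothing more can be done
None
```

I threaded the light-wood ring onto the bar and then pushed the black cap home over the end. I handed the job in at about 15.5 s with the arm clear of everything.

**Last checks:**
- **Light ring:** it hangs about 60 mm from the tip, between the cap and the dark ring, with roughly 20 mm between it and the cap.
- **Cap:** it hit a firm stop each time I pushed, with about 13 N along the bar on the last two pushes. After release it hung at about z = 0.081, as expected. Its centre measured about 99.4 mm from the dark ring's, against 100 mm expected.
- **Blue ring:** it did not move (within 0.1 pixel in the top view). The dark ring also stayed put, and the white look-alike was never handled.

**Disagreements:**
- **Bar tip:** my estimates differ by about 2 mm: x = 0.523 from the bar's own pixels, 0.521 from the dark ring. I therefore judged "fully home" by the firm stop and the distance to the dark ring.
- **Cap outline:** the last outline fit came out too long (42 mm instead of 36) because it took in the cap's front face. I used the earlier depth extents instead, which run from about -8 to 27 mm along the bar against -7 to 29 mm expected.

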